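# Load the tea colour comparator and hold it at the third standard

## Task

Read this tea sample in the colour comparator: stand the blue-capped reference vial in the blue-rimmed socket and the black-capped sample vial in the black-rimmed socket, set fully down and not dropped in, with the knob still at home. Then turn the grey knob clockwise (seen from above), feeling three clicks, until the third colour standard stands at the red mark. The carousel springs home when let go, so keep gripping the knob there: the job finishes while you are holding it at the third stop, with the things lying around left where they are.

Things in the scene. Friction and masses are not known exactly. Their poses are not given: they have to be found in the camera images.
- comparator: colour comparator, a low white-and-grey instrument fixed on the worktop: deck 140 mm (x) by 190 mm (y), 20 mm high, from 85 mm in front of (-x) to 55 mm behind its origin, which is on the carousel's axis at worktop height; z up, front (-x) towards the robot. Blue socket to +y, black to -y, both 45 mm in front of the axis and 64 mm to the side
- third_standard (a point): the third amber dot on the carousel's black top plate, 32 mm from the axis. The plate (76 mm across, 78 mm above the worktop) has a white dot, then five amber dots from pale to dark, 24 degrees (0.419 rad) apart, each over the standard tube of its colour. A dark shade, 66 mm high, 43 mm from the axis, stands round the carousel's right and rear side
- index_mark (a point): centre of the short red mark on the deck, 55 mm in front (-x) of the carousel's axis; at home the white dot faces it, at the third stop the third amber dot
- carousel: carousel with the grey bar-grip knob fixed on top, turning about the comparator's vertical axis; bar 14 mm thick (y), 42 mm long (x), from 84 to 114 mm above the worktop, on a grey disc 42 mm across; a white line on top points to -x, at home to the red mark. Origin on the axis, 23.5 mm above the worktop; z up; yaw falls as it turns clockwise
- knob_grip (a point): point on the knob's axis 100 mm above the worktop, where to put the TCP; x along the bar (pinch across y)
- knob_angle (a joint): angle of knob and carousel, rad: 0 home, grows clockwise seen from above; stops at 0.419 (palest standard), 0.838, 1.257 (third), 1.676, 2.094; ends at 2.2. A spring drives it home with 0.23 to 0.29 N m from any stop when let go; a sprung roller adds about 0.08 N m just after a stop, fading to take as much off just before the next: the torque jumps up by about 0.15 N m at each stop (the click)
- blue_vial: glass screw-cap vial with blue cap, 23 mm diameter, 59 mm tall, 18 to 35 g, the cap the top 13 mm; stands loose and upright on the worktop. Origin: centre of its underside, z up along the vial. The glass is straight up to 40 mm, then tapers to the cap: taken from above it hangs straight when the pads reach down to the straight glass (TCP about 45 mm above its underside)
- black_vial: glass screw-cap vial with black cap, 23 mm diameter, 59 mm tall, 18 to 35 g, the cap the top 13 mm; stands loose and upright on the worktop. Origin: centre of its underside, z up along the vial. The glass is straight up to 40 mm, then tapers to the cap: taken from above it hangs straight when the pads reach down to the straight glass (TCP about 45 mm above its underside)
- blue_socket (a point): centre of the floor of the reference (left, +y) vial socket, a clear upright sleeve with a blue rim ring, bore 28 mm, 20 mm deep, 37 mm over the rim ring; floor 22.5 mm and rim 43.5 mm above the worktop. A seated vial's underside is on this point, 38 mm of it shows above the rim. Frame axes = the comparator's
- black_socket (a point): centre of the floor of the sample (right, -y) vial socket, a clear upright sleeve with a black rim ring, bore 28 mm, 20 mm deep, 37 mm over the rim ring; floor 22.5 mm and rim 43.5 mm above the worktop. A seated vial's underside is on this point, 38 mm of it shows above the rim. Frame axes = the comparator's
- grinder: obstacle: tall white bench grinder with its lid on, standing at the left of the work, 180 mm across and 310 mm high; origin at its foot. A sweep from the starting pose straight to the work at full reach strikes it: draw the arm in or pass above it first
- scoop: bystander: small steel scoop lying on the worktop, 140 x 44 x 22 mm, origin at its underside; to be left alone
- weight: bystander: brass knob weight, 25 mm across, 22 mm high, origin at its underside; to be left alone
- silver_tin: bystander: silvery round sample tin, 64 mm across, 48 mm high, origin at its underside; to be left alone
There are look-alikes about, which are no part of the job. Leave any purple or yellow look-alike of the blue_vial alone.

How it is judged:
By the outcome, as a careful person would: the job done as asked, in the order asked, and still so for the second after the job is handed in, while the arm keeps its last pose, push and grip.
It also fails if it takes over 70 s, if anything falls off the work surface, if the arm or the gripper's body presses on something with over 40 N, if the wrist force passes 120 N, or if a joint passes its speed limit or range.

## Robot

A 6-joint arm with a two-finger parallel gripper is mounted at the origin on a cart in front of the work surface, level with it; the furniture and walls round the work are solid. World frame = base frame: x ahead of the robot, y to its left, z up, the work surface at z = 0. Lengths are in m, angles in rad, forces in N, time in s.
With the tool pointing down it reaches from about 0.225 to 0.875 m from the base axis. Payload 3.4 kg.
Tool frame: the origin (TCP) lies between the finger pads, 19 mm behind the fingertips; this is the grasp point; z points along the fingers, y is the line along which they close (so a half turn about z gives the same grasp; the last joint's range is limited). The gripper opens to 85 mm and grips with 20 to 120 N. Pads are 22 mm wide; open, the fingers measure 114 mm over their backs; the gripper's body (76 mm by 85 mm) begins 54 mm behind the grasp point. The pads swing forward as they close: fully open they stand 13 mm farther back than shut.
Start: joints at [-1.378, 0.276, 1.505, -0, 1.361, -0.121], TCP at [0.177, -0.547, 0.25] pointing down, gripper open.
Joint ranges: [-2.89, 2.89], [-0.75, 2.08], [0.22, 2.7], [-1.18, 4.32], [0.11, 2.71], [-2.7, 2.7]. Speed limits (rad/s): [2.57, 2.57, 3.14, 3.14, 3.14, 3.14].

## Interface

Orientations are given as a unit quaternion [w, x, y, z].
In Python, from rig import manip, eyes gives the robot as it stands.
- The arm moves only by the shell command python3 -m creep 'ROWS' [FORCE]. ROWS is JSON, a list of rows, each a list of 5 numbers: the opening, from 0 (shut) to 1 (fully open), then the shift along the tool's x, y, z normalised to -1 to 1, where 1 is 0.5 m, then the turn about the tool's z normalised to -1 to 1, where 1 is 360 degrees. In form: [[fingers, dx, dy, dz, spin], ...]. A call has 1 to 10 rows; each row is the pose to reach, as a shift and turn from the pose commanded when the call began, along the tool's axes at that moment, turning the shorter way round; what a row does not reach only later rows make up. A row lasts 1/10 s, in which the tool goes at most 50 mm and 8.59 degrees, less where a joint would pass 70% of its speed; a pose out of reach is approached as far as the arm can. A call with a number of a shift or a turn outside -1 to 1 is refused whole. A call with a gripper value outside its range is refused whole. The fingers move at their own pace and stop on an object; FORCE is the grip in N (left out, the last holds). Time passes only in rows, so rows that repeat a pose let the fingers close. It gives the time, the measured TCP pose, the force, the opening and the grip force at its end, in the units of the state.
- manip.get_state(): the state, without advancing time (a new reading comes with each control period).
- eyes.get_image(name): name is "scene" or "side" or "wrist"; returns a dict with "frame" (480x640x3 uint8, red, green, blue), "fx", "fy", "cx", "cy" (pixels), "R" (3x3) and "t" (3): a world point X has camera coordinates R X + t. Camera axes: x right, y down, z forward; pixel columns grow to the right and rows downward; lengths in m; the calibration is good to about 2 mm. A picture is of the moment at which its call begins. There is no depth.
- manip.sign_off(): hands the job in; it is judged then, once.
Trained networks look in the newest picture that a camera, given by its name, has taken for a name from the list of things; names that differ only in an ending like _2 or _b are one class to them, and where a whole thing is asked for, a point or a joint stands for the part that bears it (a point fixed in the world has none). Each returns a list of dicts, best first, with "confidence" (0 to 1); they miss things now and then, are a little off and sometimes report something else, mostly with a low value. They report only what shows in the picture. A call takes as long as a camera call. They do not tell look-alikes from the thing itself.
- eyes.regions_of(camera, label): "mask" (480x640 bool, what is visible of it) and "bbox" ([left, top, right, bottom] in pixels, round what is visible of it).
- eyes.place_of(camera, label): "centre" ([column, row] in pixels: a listed point, or the origin of a listed thing).
The state is a dict: "clock": time; "qpos": joint angles; "qd": joint speeds; "effort": joint torques, N m; "position": TCP position; "ee_rot": TCP orientation; "contact_force": force on the tool from outside, world axes, zero at the start; "moment": the same for the moment, N m; "width": finger opening in m; "gripper_force": force on a finger pad.
Only numpy, scipy, OpenCV 4.12 (cv2) and the standard library are available. Lean on these libraries where they do the work, as an engineer would, in place of code of your own. Each camera call takes 0.05 s, during which the arm holds its last target. There are 200 camera calls.

## Working session

There is one attempt and no reset: what is moved stays moved. The work goes in short steps, Python scripts to look and compute and a shell command to move; the robot and the scene stay as the last step left them, time stands still between calls to the robot, and variables do not carry over. Pictures are saved under pics/ and viewed, at most 12 in all, crops included, and the job is handed in when it is done.

```bash
ls; mkdir -p pics; cat > h.py <<'E'
import numpy as np,cv2
from rig import manip,eyes
def pix(n,l):
    return [(round(d["confidence"],2),[round(float(v),1) for v in d["centre"]]) for d in eyes.place_of(n,l)]
def tri(obs):
    A=[];b=[]
    for im,p in obs:
        d=np.array([(p[0]-im["cx"])/im["fx"],(p[1]-im["cy"])/im["fy"],1.]);d=im["R"].T@d;d/=np.linalg.norm(d)
        o=-im["R"].T@im["t"];P=np.eye(3)-np.outer(d,d);A.append(P);b.append(P@o)
    X=np.linalg.lstsq(np.vstack(A),np.hstack(b),rcond=None)[0]
    return X,[float(np.linalg.norm(a@X-c)) for a,c in zip(A,b)]
def onz(im,p,z):
    d=im["R"].T@np.array([(p[0]-im["cx"])/im["fx"],(p[1]-im["cy"])/im["fy"],1.]);o=-im["R"].T@im["t"]
    return o+d*(z-o[2])/d[2]
def proj(im,X):
    c=im["R"]@np.array(X)+im["t"];return [im["fx"]*c[0]/c[2]+im["cx"],im["fy"]*c[1]/c[2]+im["cy"]]
E
python3 - <<'E'
from h import *
im={}
for n in("scene","side","wrist"):
    im[n]=eyes.get_image(n); cv2.imwrite(f"pics/{n}0.png",im[n]["frame"][:,:,::-1])
    print(n,-im[n]["R"].T@im[n]["t"])
L=["comparator","third_standard","index_mark","carousel","knob_grip","blue_vial","black_vial","blue_socket","black_socket","grinder","scoop","weight","silver_tin"]
for l in L:
    print(l,*[(n,pix(n,l)) for n in im])
s=manip.get_state();print(s)
E
```

```text
pics
scene [0.1997333  0.5718281  0.67445462]
side [ 0.40104724 -0.81280274  0.51240506]
wrist [ 0.25584766 -0.52179252  0.37360942]
comparator ('scene', [(0.88, [306.1, 291.0]), (0.38, [306.3, 284.3])]) ('side', [(0.78, [313.6, 274.8])]) ('wrist', [])
third_standard ('scene', [(0.82, [318.6, 256.8])]) ('side', [(0.84, [303.2, 249.7])]) ('wrist', [])
index_mark ('scene', [(0.87, [322.6, 299.2])]) ('side', [(0.6, [284.7, 265.3])]) ('wrist', [])
carousel ('scene', [(0.85, [308.9, 284.2])]) ('side', [(0.82, [312.7, 262.4])]) ('wrist', [])
knob_grip ('scene', [(0.87, [302.4, 256.7]), (0.69, [342.7, 280.9])]) ('side', [(0.88, [314.3, 231.6])]) ('wrist', [])
blue_vial ('scene', [(0.74, [399.6, 230.7]), (0.68, [402.1, 218.1]), (0.58, [377.4, 217.8]), (0.48, [373.3, 244.8])]) ('side', [(0.85, [310.2, 414.3]), (0.78, [308.6, 346.8]), (0.73, [291.8, 386.8]), (0.72, [341.0, 394.6])]) ('wrist', [])
black_vial ('scene', [(0.5, [355.4, 220.3])]) ('side', []) ('wrist', [])
blue_socket ('scene', [(0.84, [296.5, 311.0]), (0.73, [318.3, 257.8])]) ('side', [(0.91, [292.1, 249.8])]) ('wrist', [])
black_
[... 523 characters left out ...]
2.1, 'qpos': array([-1.37802670e+00,  2.75892699e-01,  1.50490203e+00,  1.16828896e-05,
        1.36069994e+00, -1.21017942e-01]), 'qd': array([-1.69940638e-04, -5.67221343e-04, -8.88180361e-04, -1.25028903e-04,
       -9.71376028e-05, -7.04919532e-04]), 'effort': array([-3.92394104e-04, -4.16641259e+01, -2.46092516e+01,  1.78543050e-04,
        2.95870732e-04,  1.19401994e-05]), 'position': array([ 0.17747609, -0.54695656,  0.25003137]), 'ee_rot': array([4.87574983e-05, 9.87717586e-01, 1.56249697e-01, 7.46670152e-06]), 'contact_force': array([ 0.08211579,  0.16068412, -0.81096181]), 'moment': array([-0.03742404, -0.03670181,  0.02646876]), 'gripper_force': 0.0, 'width': 0.08505270532867353}
```

View images.

View pics/scene0.png

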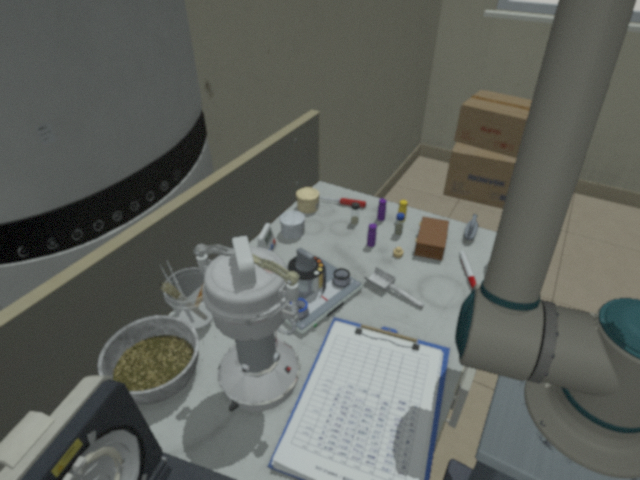

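View pics/side0.png

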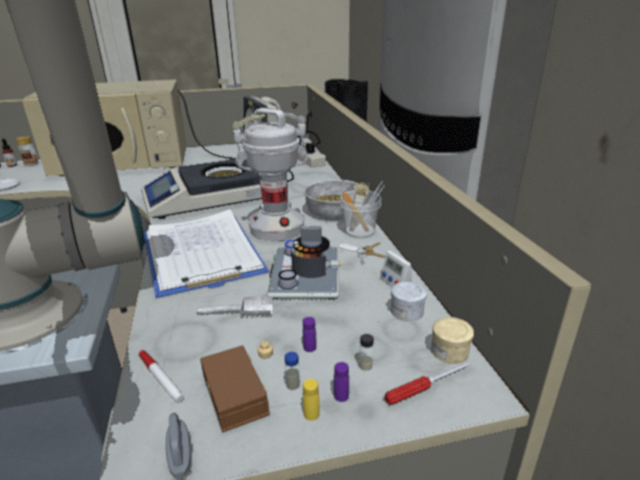

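```bash
python3 - <<'E'
import cv2,numpy as np
a=cv2.imread("pics/side0.png")[300:440,200:440];b=cv2.imread("pics/scene0.png")[170:310,270:440]
a=cv2.resize(a,None,fx=2.2,fy=2.2,interpolation=2)
b=cv2.resize(b,(400,308),interpolation=2)
cv2.imwrite("pics/crop0.png",np.vstack([np.pad(a[:290],((0,0),(0,0),(0,0))),np.pad(b[:290],((0,0),(0,a.shape[1]-400),(0,0)))]))
E
```

```text
(no output)
```

View pics/crop0.png

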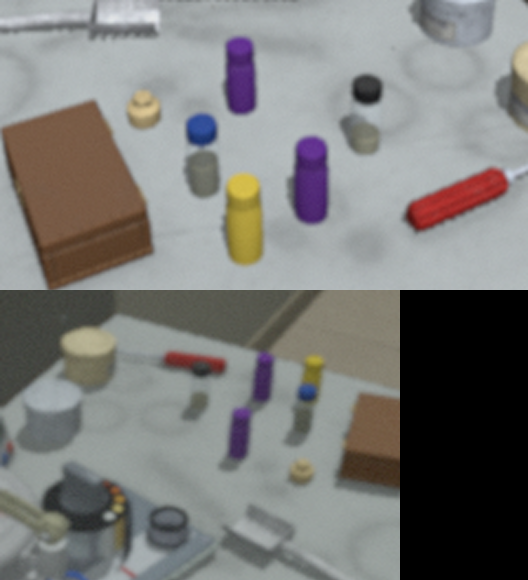

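The side picture shows these vials:
- blue-capped glass vial, foot at (292,387)
- black-capped glass vial, foot at about (366,366)
- purple look-alikes at (309,347) and (341,395)
- yellow look-alike at (310,414)

In the scene view the blue-capped one is at (400,231) and the black-capped one at (355,220). The clear glass bodies with blue and black caps fit the description; the solid purple and yellow ones don't.

```bash
python3 - <<'E'
from h import *
S=eyes.get_image("scene");D=eyes.get_image("side")
def t(n,a,b):
    X,e=tri([(S,a),(D,b)]);print(n,X.round(4),np.round(e,4))
t("bluev",(399.6,230.7),(291.8,386.8));
for n,p in(("blue",(291.8,386.8)),("black",(366,366)),("purpA",(308.6,346.8)),("purpB",(341,394.6)),("yel",(310.2,414.3))):print(n,onz(D,p,0).round(4))
for n,p in(("blue",(399.6,230.7)),("black",(355.4,220.3)),("purpA",(373,244.8)),("purpB",(377.4,217.8)),("yel",(402,218))):print(n,onz(S,p,0).round(4))
t("blackv",(355.4,220.3),(366,366))
t("capblue",(400.5,216),(291.8,358.5));t("capblack",(355.2,206.5),(367,340))
t("comp",(306.1,291),(313.6,274.8));t("3rd",(318.6,256.8),(303.2,249.7));t("idx",(322.6,299.2),(284.7,265.3))
t("car",(308.9,284.2),(312.7,262.4));t("knob",(302.4,256.7),(314.3,231.6));t("bs",(296.5,311),(292.1,249.8));t("ks",(341.5,280.8),(288.2,281.7))
t("tin",(291.3,233.2),(403,308.3));t("weight",(394.2,255.9),(264.5,353.2))
def reg(n,l):
    for d in eyes.regions_of(n,l)[:3]:
        ys,xs=np.nonzero(d["mask"]);print(n,l,round(d["confidence"],2),d["bbox"],xs.mean().round(1),ys.mean().round(1))
reg("side","black_vial");reg("scene","black_vial")
print(proj(D,[0.55,0,0.3]))
E
```

```text
bluev [ 0.4639 -0.3129  0.0053] [0.0005 0.0005]
blue [ 0.4651 -0.3075  0.    ]
black [ 0.5871 -0.2929  0.    ]
purpA [ 0.5082 -0.2254  0.    ]
purpB [ 0.5328 -0.3407  0.    ]
yel [ 0.4812 -0.3651  0.    ]
blue [ 0.4655 -0.3199  0.    ]
black [ 0.5855 -0.3052  0.    ]
purpA [ 0.5014 -0.2318  0.    ]
purpB [ 0.539  -0.3451  0.    ]
yel [ 0.4809 -0.3771  0.    ]
blackv [ 0.5839 -0.2989  0.0053] [0.0012 0.0012]
capblue [ 0.4663 -0.3073  0.0544] [0.0016 0.0016]
capblack [ 0.5852 -0.2936  0.0523] [0.0019 0.0019]
comp [ 0.5631 -0.0084  0.002 ] [0.0016 0.0016]
3rd [ 0.5427 -0.0369  0.0836] [0.0037 0.0037]
idx [0.5078 0.0134 0.0224] [0.0003 0.0003]
car [ 0.5586 -0.0068  0.0294] [0.0059 0.0059]
knob [ 0.5678 -0.0047  0.1012] [0.0018 0.0018]
bs [0.5347 0.0711 0.0257] [0.0012 0.0012]
ks [ 0.5014 -0.055   0.0235] [0.0023 0.0023]
tin [ 0.7009 -0.1677  0.0035] [0.0004 0.0004]
weight [ 0.4371 -0.2195 -0.0019] [0.0028 0.0028]
side black_vial 0.94 [354.7, 334.4, 372.6, 372.2] 365.7 353.0
scene black_vial 0.68 [351.8, 202.1, 361.2, 223.9] 355.1 212.9
[np.float64(300.6281895955661), np.float64(133.96393672756614)]
```

```bash
python3 -m creep '[[0.6,0.6,-0.3,0,0],[0.6,0.6,-0.3,0,0],[0.6,0.6,-0.3,0,0],[0.6,0.6,-0.3,0,0],[0.6,0.6,-0.3,0,0],[0.6,0.6,-0.3,0,0],[0.6,0.6,-0.3,0,0],[0.6,0.6,-0.3,0,0],[0.6,0.6,-0.3,0,0]]' 20
python3 - <<'E'
from h import *
W=eyes.get_image("wrist");cv2.imwrite("pics/w1.png",W["frame"][:,:,::-1])
print(W["fx"],-W["R"].T@W["t"],W["R"].round(3))
for l in("blue_vial","black_vial"):
    for c,p in pix("wrist",l): print(l,c,p,onz(W,p,0).round(4))
s=manip.get_state();print(s["position"],s["ee_rot"],s["width"],s["clock"],s["contact_force"])
E
```

```text
clock: 3.2
position: [0.4168, -0.3112, 0.25]
ee_rot: [0.0, 0.988, 0.157, -0.0]
contact_force: [-0.4, -0.3, 0.7]
width: 0.0508
gripper_force: 0.0
334.9014820960448 [ 0.49525226 -0.28608199  0.37436461] [[ 0.311 -0.95   0.001]
 [-0.9   -0.294  0.321]
 [-0.305 -0.101 -0.947]]
blue_vial 0.94 [386.4, 162.5] [ 0.4819 -0.3652  0.    ]
blue_vial 0.71 [276.7, 94.2] [ 0.5108 -0.2326  0.    ]
blue_vial 0.67 [388.4, 109.2] [ 0.5332 -0.3471  0.    ]
blue_vial 0.57 [328.8, 159.8] [ 0.4651 -0.3044  0.    ]
black_vial 0.88 [359.1, 35.8] [ 0.5866 -0.295   0.    ]
[ 0.41579111 -0.31254213  0.24998065] [ 1.84487658e-04  9.87825905e-01  1.55563108e-01 -2.58309669e-04] 0.05162251987392031 3.35 [ 0.12828193 -0.32095015 -0.26702518]
```

View pics/w1.png

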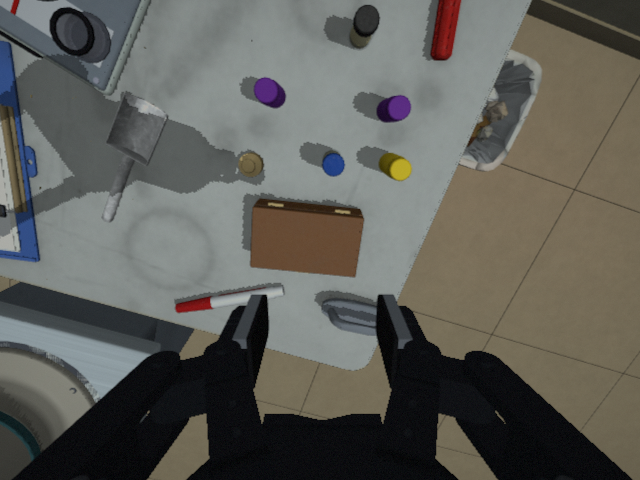

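The wrist picture shows the blue cap at (333,163), the black cap at (367,20), purple at (269,92) and (395,108), and yellow at (396,167). This agrees with the two fixed views.

```bash
python3 - <<'E'
from h import *
S=eyes.get_image("scene");D=eyes.get_image("side");W=eyes.get_image("wrist")
hsv=cv2.cvtColor(W["frame"],cv2.COLOR_RGB2HSV)[140:185,315:352];m=(abs(hsv[...,0].astype(int)-112)<12)&(hsv[...,1]>120)
ys,xs=np.nonzero(m);pb=(xs.mean()+315,ys.mean()+140);print(pb,m.sum())
g=cv2.cvtColor(W["frame"],cv2.COLOR_RGB2GRAY)[0:45,345:390];m=g<75;ys,xs=np.nonzero(m);pk=(xs.mean()+345,ys.mean());print(pk,m.sum(),xs.min()+345,xs.max()+345,ys.min(),ys.max())
print("blue cap",tri([(W,pb),(D,(291.8,358.5)),(S,(400.5,216))]),onz(W,pb,.056))
print("black cap",tri([(W,pk),(D,(367,340)),(S,(355.2,206.5))]),onz(W,pk,.055))
print("feet",tri([(W,(328.8,159.8)),(D,(291.8,386.8)),(S,(399.6,230.7))]),tri([(W,(359.1,35.8)),(D,(366,366)),(S,(355.4,220.3))]))
for l in("black_socket",):print(pix("wrist",l))
E
```

```text
(np.float64(331.72727272727275), np.float64(162.5090909090909)) 385
(np.float64(361.4059080962801), np.float64(23.164113785557987)) 914 347 377 2 44
blue cap (array([ 0.46652463, -0.30696337,  0.05434835]), [0.00047461506577660856, 0.0013839294489986925, 0.001786680784576359]) [ 0.46705284 -0.30658757  0.056     ]
black cap (array([ 0.58419713, -0.2940023 ,  0.05219894]), [0.002078471742893614, 0.0029409875170420584, 0.001045466144438887]) [ 0.5813271 -0.2943727  0.055    ]
feet (array([ 0.46396768, -0.30913041,  0.00500478]), [0.0034777849244113975, 0.0024636676500926756, 0.002762842268843447]) (array([ 0.58401861, -0.29787261,  0.00527873]), [0.0010247188331175931, 0.0012676914716678498, 0.0015813488189797234])
[(0.92, [84.1, 35.0])]
```

```bash
python3 -m creep '[[0.6,0.097,0.022,0.1,0],[0.6,0.097,0.022,0.2,0],[0.6,0.097,0.022,0.28,0],[0.6,0.097,0.022,0.35,0],[0.6,0.097,0.022,0.41,0],[0.6,0.097,0.022,0.41,0],[0.2,0.097,0.022,0.41,0],[0.0,0.097,0.022,0.41,0],[0.0,0.097,0.022,0.41,0],[0.0,0.097,0.022,0.41,0]]' 25
```

```text
clock: 4.55
position: [0.4671, -0.3082, 0.0469]
ee_rot: [0.002, 0.988, 0.156, 0.001]
contact_force: [0.0, -0.7, 3.9]
width: 0.0219
gripper_force: 25.0
```

```bash
python3 -m creep '[[0,0,0,-0.02,0],[0,0,0,-0.1,0],[0,0,0,-0.2,0],[0,0,0,-0.3,0],[0,0,0,-0.4,0],[0,0,0,-0.4,0]]' 25
python3 - <<'E'
from h import *
D=eyes.get_image("side");S=eyes.get_image("scene")
for a in(("grinder",)):
  for n,I in(("scene",S),("side",D)):
    for d in eyes.regions_of(n,a): print(n,round(d["confidence"],2),d["bbox"])
print("foot",onz(D,(277,222),.0),onz(S,(258,380),0),tri([(D,(270,112)),(S,(243,243))]))
E
```

```text
clock: 5.15
position: [0.4692, -0.3096, 0.2541]
ee_rot: [0.007, 0.988, 0.156, 0.006]
contact_force: [-0.0, -0.9, -0.5]
width: 0.0215
gripper_force: 24.7
scene 0.33 [285.7, 249.0, 361.9, 334.6]
side 0.73 [195.8, 297.4, 271.7, 314.6]
foot [0.52852295 0.27766478 0.        ] [5.21196291e-01 2.26169192e-01 1.11022302e-16] (array([0.52377882, 0.21185614, 0.29941916]), [0.0019405652544211614, 0.0019405652544215767])
```

```bash
python3 -m creep '[[0,0.04,-0.09,0,0],[0,0.08,-0.18,0,0],[0,0.12,-0.27,0,0],[0,0.16,-0.36,0,0],[0,0.2,-0.44,0,0],[0,0.225,-0.49,0,0],[0,0.235,-0.508,0,0],[0,0.235,-0.508,0,0],[0,0.235,-0.508,0,0]]' 25
python3 - <<'E'
from h import *
W=eyes.get_image("wrist");cv2.imwrite("pics/w2.png",W["frame"][:,:,::-1])
for l in("blue_socket","black_socket","knob_grip","index_mark","third_standard","comparator","blue_vial"):print(l,pix("wrist",l))
s=manip.get_state();print(s["position"],s["ee_rot"],s["width"],s["clock"],s["contact_force"])
E
```

```text
clock: 6.25
position: [0.499, -0.0302, 0.2441]
ee_rot: [0.0, 0.988, 0.156, -0.001]
contact_force: [0.5, 0.2, 0.7]
width: 0.0215
gripper_force: 24.8
blue_socket [(0.93, [236.5, 144.0])]
black_socket [(0.66, [346.8, 212.9]), (0.61, [570.8, 205.0])]
knob_grip [(0.91, [315.5, 148.1]), (0.68, [456.9, 296.8])]
index_mark [(0.9, [290.7, 191.0]), (0.26, [350.3, 302.0])]
third_standard [(0.75, [339.2, 175.8]), (0.29, [319.8, 280.2])]
comparator [(0.77, [317.3, 139.8])]
blue_vial [(0.93, [490.9, 247.2]), (0.66, [316.7, 281.6]), (0.65, [583.6, 259.0]), (0.64, [577.6, 299.5]), (0.51, [317.9, 143.3])]
[ 0.49942529 -0.02992357  0.2450416 ] [1.15558151e-04 9.87798701e-01 1.55736022e-01 7.29024487e-05] 0.021779191882404784 6.65 [ 0.71748841 -0.00570546  0.17626329]
```

View pics/w2.png

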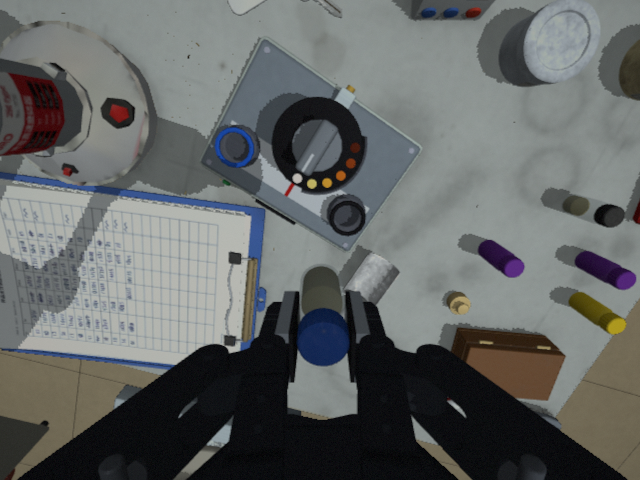

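The wrist picture shows the blue-rimmed socket at (236,146), the black-rimmed one at (347,214), the red mark at (290,188), and the dots running from white (297,179) to the third amber (340,176). The blue vial hangs in the fingers with its cap at (323,335).

```bash
python3 - <<'E'
from h import *
from scipy.optimize import least_squares
W=eyes.get_image("wrist");S=eyes.get_image("scene");D=eyes.get_image("side")
pts={"bs":(-.045,.064,.0225),"ks":(-.045,-.064,.0225),"kn":(0,0,.1),"ix":(-.055,0,.02),"w":(-.032,0,.078),"br":(-.045,.064,.0435),"kr":(-.045,-.064,.0435)}
a3=.419*3;pts["3"]=(-.032*np.cos(a3),-.032*np.sin(a3),.078)
hsv=cv2.cvtColor(W["frame"],cv2.COLOR_RGB2HSV)
m=((abs(hsv[...,0].astype(int)-110)<12)&(hsv[...,1]>150));m[:100]=0;m[190:]=0;m[:,:205]=0;m[:,270:]=0
ys,xs=np.nonzero(m);(e,_,_)=cv2.fitEllipse(np.c_[xs,ys].astype(np.float32));print("blue ring",e)
obs=[(W,"br",e),(W,"bs",(236.5,144)),(W,"kr",(347,214)),(W,"ks",(346.8,212.9)),(W,"kn",(315.5,148.1)),(W,"ix",(290.7,188.5)),(W,"w",(297,179)),(W,"3",(339.8,176)),
(S,"bs",(296.5,311)),(S,"ks",(341.5,280.8)),(S,"kn",(302.4,256.7)),(S,"ix",(322.6,299.2)),(S,"3",(318.6,256.8)),
(D,"bs",(292.1,249.8)),(D,"ks",(288.2,281.7)),(D,"kn",(314.3,231.6)),(D,"ix",(284.7,265.3)),(D,"3",(303.2,249.7))]
def T(p,k):
    x,y,z=pts[k];c,s=np.cos(p[2]),np.sin(p[2]);return [p[0]+c*x-s*y,p[1]+s*x+c*y,z+p[3]]
def f(p,o):return np.concatenate([np.subtract(proj(i,T(p,k)),q) for i,k,q in o])
for o in(obs[:8],obs[8:],obs):
    r=least_squares(f,[.56,0,-.25,0],args=(o,),loss="soft_l1");p=r.x;print(p.round(4),f(p,o).reshape(-1,2).round(1).tolist())
    print("  bs",np.round(T(p,"bs"),4),"ks",np.round(T(p,"ks"),4))
print("free tri br", tri([(W,(236.5,144)),(S,(296.5,311)),(D,(292.1,249.8))]),tri([(W,(346.8,212.9)),(S,(341.5,280.8)),(D,(288.2,281.7))]),tri([(W,(315.5,148.1)),(S,(302.4,256.7)),(D,(314.3,231.6))]))
m=((abs(hsv[...,0].astype(int)-110)<14)&(hsv[...,1]>120));m[:305]=0;m[375:]=0;m[:,:290]=0;m[:,355:]=0
ys,xs=np.nonzero(m);c=(xs.mean(),ys.mean());print("cap",c,onz(W,c,.245+.011),proj(W,[.4995,-.03,.2]),manip.get_state()["position"])
E
```

```text
blue ring (234.30429077148438, 147.952392578125)
[ 0.5621 -0.0055 -0.2489 -0.0014] [[-0.2, 0.2], [2.7, 2.9], [0.1, 4.1], [-1.1, 0.1], [0.4, -0.9], [-1.2, 0.2], [-0.2, -0.9], [0.3, -0.8]]
  bs [0.5342 0.0676 0.0211] ks [ 0.5027 -0.0565  0.0211]
[ 0.5616 -0.004  -0.2762  0.0023] [[0.4, 0.1], [-1.0, -0.4], [1.7, 0.2], [0.3, -0.8], [-0.5, 3.7], [1.1, 0.3], [-1.5, -0.4], [-3.8, 0.2], [0.8, 0.4], [1.6, -1.1]]
  bs [0.5358 0.0699 0.0248] ks [ 0.5009 -0.0533  0.0248]
[ 0.5624 -0.0054 -0.2526  0.0021] [[-1.2, -0.3], [1.9, 2.4], [0.1, 4.7], [-1.1, 0.7], [0.3, -1.1], [-1.7, 0.3], [-0.6, -0.9], [0.4, -0.7], [1.3, -0.4], [-1.2, -1.4], [1.7, -0.2], [0.7, -1.6], [-0.6, 3.1], [0.8, 0.9], [-0.2, 0.3], [-3.3, 0.6], [1.2, 1.1], [2.5, -0.7]]
  bs [0.5349 0.0678 0.0246] ks [ 0.5029 -0.0561  0.0246]
free tri br (array([0.53542172, 0.0704685 , 0.02531292]), [0.0012590471178539528, 0.0007620722632022193, 0.0018631570865500447]) (array([ 0.50226348, -0.05626304,  0.02324048]), [0.0016891821537869582, 0.002902037246897449, 0.0020870967735033513]) (array([ 0.56548753, -0.00498345,  0.10190098]), [0.003951206321826398, 0.0012564806225466303, 0.003793132221412063])
cap (np.float64(322.8838709677419), np.float64(336.81048387096774)) [ 0.50299058 -0.02984001  0.256     ] [np.float64(320.8487887114948), np.float64(282.337944118076)] [ 0.49940371 -0.02953845  0.24504286]
```

```bash
python3 -m creep '[[0,0.06,-0.08,0,0],[0,0.127,-0.163,0,0],[0,0.127,-0.163,0.05,0],[0,0.127,-0.163,0.13,0],[0,0.127,-0.163,0.21,0],[0,0.127,-0.163,0.26,0],[0,0.127,-0.163,0.26,0],[0,0.127,-0.163,0.26,0]]' 25
python3 - <<'E'
from h import *
W=eyes.get_image("wrist");S=eyes.get_image("scene");D=eyes.get_image("side")
def crop(I,c,w,f):
    x,y=int(c[0]),int(c[1]);x=min(max(x,w),639-w);y=min(max(y,w),479-w);return cv2.resize(I["frame"][y-w:y+w,x-w:x+w,::-1],(f,f),interpolation=cv2.INTER_CUBIC)
bs=[.535,.068,.06]
cv2.imwrite("pics/c3.png",np.hstack([crop(W,proj(W,bs),100,400),crop(D,proj(D,bs),40,400)]))
for n,I in(("W",W),("D",D),("S",S)):print(n,proj(I,bs),proj(I,[.535,.068,.0225]))
s=manip.get_state();print(s["position"],s["ee_rot"],s["clock"])
for n,I in(("wrist",W),("side",D),("scene",S)):print(n,pix(n,"blue_vial"),pix(n,"blue_socket"))
E
```

```text
clock: 7.6
position: [0.5351, 0.0678, 0.1153]
ee_rot: [0.0, 0.988, 0.156, 0.0]
contact_force: [-0.0, -0.8, -0.3]
width: 0.0217
gripper_force: 24.8
W [np.float64(320.3821910307017), np.float64(274.78018562514904)] [np.float64(320.5664838778984), np.float64(252.13651553131714)]
D [np.float64(292.2066722711774), np.float64(236.38015757567422)] [np.float64(293.00673176754185), np.float64(251.41931709235357)]
S [np.float64(297.1537972929014), np.float64(298.2454982656858)] [np.float64(297.72092493502873), np.float64(311.3865128909475)]
[0.53622173 0.06773622 0.11691448] [3.73337973e-04 9.87721239e-01 1.56213457e-01 1.99246633e-03] 7.75
wrist [(0.94, [319.6, 283.1]), (0.71, [437.9, 249.0])] [(0.86, [321.5, 254.0])]
side [(0.82, [311.6, 347.9]), (0.67, [311.2, 414.1]), (0.64, [340.5, 396.7]), (0.47, [292.9, 234.1])] [(0.74, [293.6, 249.0])]
scene [(0.62, [376.9, 216.5]), (0.6, [400.7, 217.1]), (0.58, [372.7, 242.4]), (0.37, [299.3, 293.3])] [(0.87, [297.6, 308.2])]
```

View pics/c3.png

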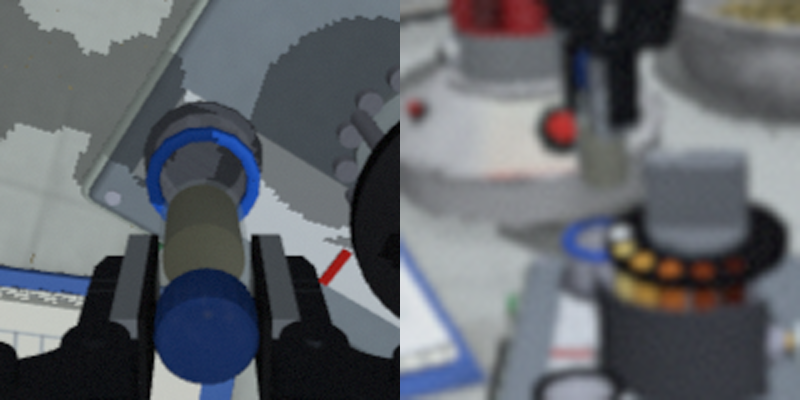

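Vial foot and blue ring are centred on each other, with the ring at (321,263) in the wrist view. I'll lower it gently.

```bash
python3 -m creep '[[0,0,0,0.02,0],[0,0,0,0.035,0],[0,0,0,0.045,0],[0,0,0,0.055,0],[0,0,0,0.065,0],[0,0,0,0.065,0]]' 25
python3 -m creep '[[0,0,0,0.01,0],[0,0,0,0.018,0],[0,0,0,0.024,0],[0,0,0,0.028,0],[0,0,0,0.028,0],[0,0,0,0.028,0]]' 25
```

```text
clock: 8.65
position: [0.5341, 0.0678, 0.0816]
ee_rot: [-0.0, 0.988, 0.156, -0.001]
contact_force: [-0.4, 0.8, -0.5]
width: 0.0219
gripper_force: 24.8
clock: 9.25
position: [0.5348, 0.0679, 0.0694]
ee_rot: [0.0, 0.988, 0.156, 0.0]
contact_force: [-0.8, 0.2, 6.4]
width: 0.0221
gripper_force: 25.3
```

```bash
python3 -m creep '[[0.15,0,0,0,0],[0.3,0,0,0,0],[0.42,0,0,0,0],[0.42,0,0,0,0],[0.42,0,0,0,0],[0.42,0,0,-0.03,0],[0.42,0,0,-0.1,0],[0.42,0,0,-0.2,0],[0.45,0,0,-0.3,0],[0.5,0,0,-0.35,0]]' 25
python3 - <<'E'
from h import *
W=eyes.get_image("wrist");D=eyes.get_image("side")
def crop(I,c,w,f):
    x,y=int(c[0]),int(c[1]);x=min(max(x,w),639-w);y=min(max(y,w),479-w);return cv2.resize(I["frame"][y-w:y+w,x-w:x+w,::-1],(f,f),interpolation=cv2.INTER_CUBIC)
bs=[.535,.068,.06]
cv2.imwrite("pics/c4.png",np.hstack([crop(W,proj(W,bs),70,300),crop(D,proj(D,bs),40,300)]))
print(manip.get_state()["position"])
print(pix("wrist","blue_vial"),proj(W,[.535,.068,.0225]))
E
```

```text
clock: 10.25
position: [0.5364, 0.0678, 0.2481]
ee_rot: [0.001, 0.988, 0.156, 0.004]
contact_force: [0.4, 0.5, 0.3]
width: 0.0426
gripper_force: 0.0
[0.537192   0.06782843 0.24808286]
[(0.95, [320.0, 209.2]), (0.86, [543.8, 296.8]), (0.8, [630.2, 306.4]), (0.67, [625.5, 345.2]), (0.23, [390.3, 198.8])] [np.float64(320.1111773301491), np.float64(210.6311077256898)]
```

View pics/c4.png

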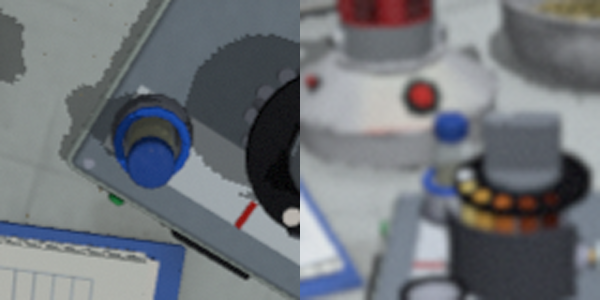

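Blue vial is seated: its foot shows at (320,209) in the wrist view against a predicted (320,211). Next is the black vial.

```bash
python3 -m creep '[[0.5,-0.017,0.095,0,0],[0.55,-0.035,0.19,0,0],[0.6,-0.052,0.29,0,0],[0.6,-0.07,0.385,0,0],[0.6,-0.086,0.48,0,0],[0.6,-0.103,0.57,0.02,0],[0.6,-0.118,0.65,0.08,0],[0.6,-0.129,0.721,0.13,0],[0.6,-0.129,0.721,0.187,0],[0.6,-0.129,0.721,0.187,0]]' 25
python3 - <<'E'
from h import *
W=eyes.get_image("wrist");D=eyes.get_image("side");cv2.imwrite("pics/w5.png",W["frame"][:,:,::-1])
p=pix("wrist","black_vial");print(p,manip.get_state()["position"]);print([onz(W,q,0).round(4) for c,q in p])
for d in eyes.regions_of("wrist","black_vial")[:2]:
    m=d["mask"].copy();print(d["bbox"],d["confidence"])
    g=cv2.cvtColor(W["frame"],cv2.COLOR_RGB2GRAY);ys,xs=np.nonzero(m&(g<60));
    e=cv2.minEnclosingCircle(np.c_[xs,ys].astype(np.float32));print(e,xs.mean(),ys.mean(),onz(W,(xs.mean(),ys.mean()),.056))
E
```

```text
clock: 11.4
position: [0.5806, -0.2939, 0.1428]
ee_rot: [-0.005, 0.988, 0.155, -0.005]
contact_force: [-0.1, 0.2, -0.2]
width: 0.051
gripper_force: 0.0
[] [ 0.58454961 -0.29429819  0.14985038]
[]
[308.5, 214.0, 340.8, 263.1] 0.83
((323.5, 240.5), 23.162569046020508) 326.3086269744836 246.41555285540704 [ 0.58677731 -0.2947314   0.056     ]
```

View pics/w5.png

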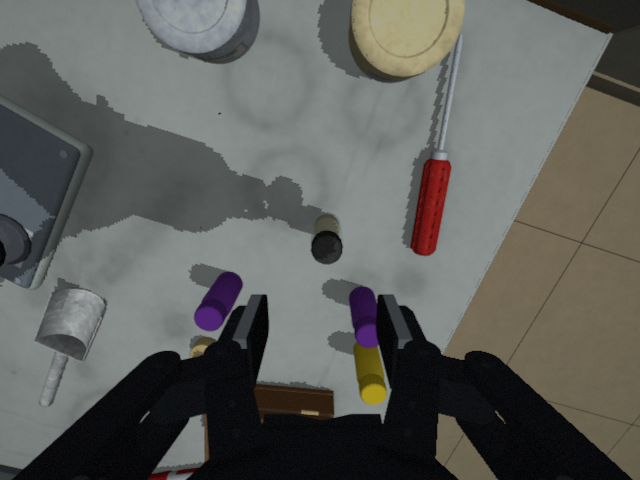

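The picture shows the black cap at (326,247), on the clear glass vial and apart from the purple and yellow ones. That puts it at (0.586,-0.295), right under the TCP.

```bash
python3 -m creep '[[0.6,0.002,0.001,0.08,0],[0.6,0.002,0.001,0.15,0],[0.6,0.002,0.001,0.19,0],[0.6,0.002,0.001,0.21,0],[0.6,0.002,0.001,0.21,0],[0.2,0.002,0.001,0.21,0],[0.0,0.002,0.001,0.21,0],[0.0,0.002,0.001,0.21,0],[0.0,0.002,0.001,0.21,0]]' 25
python3 -m creep '[[0,0,0,-0.02,0],[0,0,0,-0.08,0],[0,0,0,-0.17,0],[0,0,0,-0.26,0],[0,0,0,-0.35,0],[0,0,0,-0.4,0],[0,0,0,-0.4,0]]' 25
```

```text
clock: 12.5
position: [0.5869, -0.2957, 0.0469]
ee_rot: [0.001, 0.988, 0.156, 0.001]
contact_force: [0.5, 0.6, 6.3]
width: 0.0221
gripper_force: 25.0
clock: 13.2
position: [0.5874, -0.2964, 0.2508]
ee_rot: [0.003, 0.988, 0.156, 0.004]
contact_force: [-0.2, 0.1, -0.4]
width: 0.0218
gripper_force: 24.6
```

```bash
python3 -m creep '[[0,-0.001,-0.09,0,0],[0,-0.002,-0.18,0,0],[0,-0.004,-0.27,0,0],[0,-0.006,-0.36,0,0],[0,-0.008,-0.44,0.05,0],[0,-0.009,-0.49,0.13,0],[0,-0.01,-0.506,0.21,0],[0,-0.01,-0.506,0.26,0],[0,-0.01,-0.506,0.26,0],[0,-0.01,-0.506,0.26,0]]' 25
python3 - <<'E'
from h import *
W=eyes.get_image("wrist");D=eyes.get_image("side")
def crop(I,c,w,f):
    x,y=int(c[0]),int(c[1]);x=min(max(x,w),639-w);y=min(max(y,w),479-w);print(x-w,y-w,f/w/2);return cv2.resize(I["frame"][y-w:y+w,x-w:x+w,::-1],(f,f),interpolation=cv2.INTER_CUBIC)
bs=[.5028,-.0562,.06]
cv2.imwrite("pics/c6.png",np.hstack([crop(W,proj(W,bs),100,400),crop(D,proj(D,bs),40,400)]))
for n,I in(("W",W),("D",D)):print(n,[np.round(proj(I,[.5028,-.0562,z]),1) for z in(.07,.0435,.0225)])
s=manip.get_state();print(s["position"],s["clock"])
for n in("wrist","side"):print(n,pix(n,"black_vial"),pix(n,"black_socket"))
E
```

```text
clock: 14.2
position: [0.5025, -0.0561, 0.1146]
ee_rot: [-0.0, 0.988, 0.156, -0.001]
contact_force: [0.5, 0.1, 1.2]
width: 0.0215
gripper_force: 24.6
221 174 2.0
246 226 5.0
W [array([321.1, 282.3]), array([321.2, 263.8]), array([321.2, 251.9])]
D [array([286.7, 262.1]), array([287.4, 273.8]), array([288. , 282.9])]
[ 0.50399893 -0.05663811  0.11614577] 14.3
wrist [(0.81, [317.8, 283.7])] [(0.83, [321.1, 251.9])]
side [(0.56, [286.2, 261.3])] [(0.78, [290.9, 283.8])]
```

View pics/c6.png

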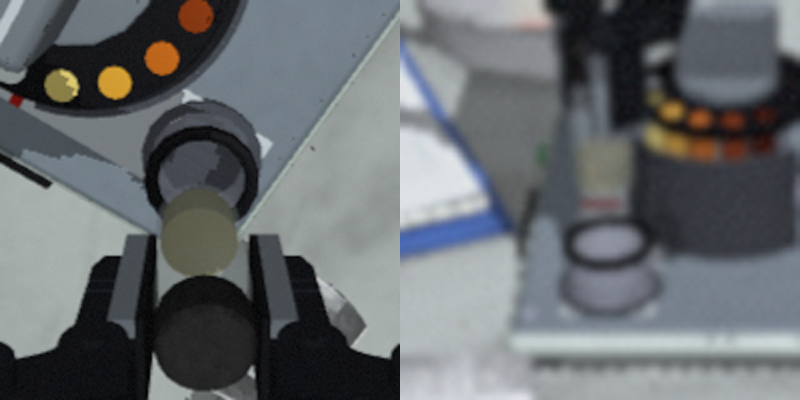

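Black ring at (322,261) and vial foot at about (320,284) in the wrist view, about 1 mm off. I'll correct slightly and lower it.

```bash
python3 -m creep '[[0,0.002,0.002,0.02,0],[0,0.002,0.002,0.035,0],[0,0.002,0.002,0.045,0],[0,0.002,0.002,0.055,0],[0,0.002,0.002,0.065,0],[0,0.002,0.002,0.065,0]]' 25
python3 -m creep '[[0,0,0,0.01,0],[0,0,0,0.018,0],[0,0,0,0.024,0],[0,0,0,0.028,0],[0,0,0,0.028,0],[0,0,0,0.028,0]]' 25
```

```text
clock: 15.1
position: [0.5035, -0.0566, 0.0816]
ee_rot: [-0.0, 0.988, 0.156, -0.001]
contact_force: [-0.7, 0.3, -0.5]
width: 0.0217
gripper_force: 24.6
clock: 15.7
position: [0.5042, -0.0565, 0.0693]
ee_rot: [-0.0, 0.988, 0.156, 0.0]
contact_force: [-1.0, 0.6, 6.2]
width: 0.0223
gripper_force: 24.2
```

```bash
python3 -m creep '[[0.15,0,0,0,0],[0.3,0,0,0,0],[0.42,0,0,0,0],[0.42,0,0,0,0],[0.42,0,0,0,0],[0.42,0,0,-0.03,0],[0.42,0,0,-0.1,0],[0.42,0,0,-0.2,0],[0.45,0,0,-0.3,0],[0.5,0,0,-0.35,0]]' 25
python3 -m creep '[[0.5,0,0,0,0],[0.5,0,0,0,0]]'
python3 - <<'E'
from h import *
from scipy.optimize import least_squares
W=eyes.get_image("wrist");cv2.imwrite("pics/w7.png",W["frame"][:,:,::-1])
for l in("black_vial","blue_vial","knob_grip","index_mark","third_standard"):print(l,pix("wrist",l))
for X in([.5028,-.0562,.0225],[.535,.068,.0225],[.5623,-.0055,.1],[.5623,-.0055,.114]):print(np.round(proj(W,X),1))
print(manip.get_state()["position"])
E
```

```text
clock: 16.7
position: [0.5058, -0.0571, 0.248]
ee_rot: [0.001, 0.988, 0.156, 0.003]
contact_force: [0.8, -0.3, 0.3]
width: 0.0428
gripper_force: 0.0
clock: 16.9
position: [0.5039, -0.0567, 0.2434]
ee_rot: [0.0, 0.988, 0.156, 0.0]
contact_force: [-0.8, 0.1, -0.6]
width: 0.0426
gripper_force: 0.0
black_vial [(0.65, [320.4, 210.3])]
blue_vial [(0.95, [553.0, 299.8]), (0.69, [561.4, 255.2]), (0.64, [212.5, 142.5]), (0.6, [469.1, 243.8])]
knob_grip [(0.91, [279.8, 142.7])]
index_mark [(0.77, [262.9, 184.4]), (0.4, [320.2, 212.3])]
third_standard [(0.94, [308.9, 173.7])]
[320.4 209.9]
[211.  141.9]
[281.  141.8]
[278.8 142.6]
[ 0.50349748 -0.05655459  0.24207438]
```

View pics/w7.png

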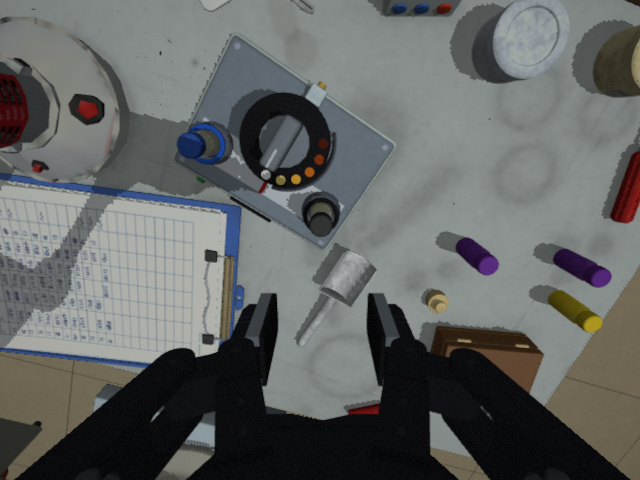

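Both vials are seated and the knob is still at home. I'll turn the wrist and move above the knob.

```bash
python3 -m creep '[[0.5,0,0,0,-0.024],[0.5,0,0,0,-0.048],[0.5,0,0,0,-0.071],[0.5,0,0,0,-0.095],[0.5,0,0,0,-0.119],[0.5,0,0,0,-0.143],[0.5,0.03,-0.015,0,-0.167],[0.5,0.07,-0.03,0,-0.19],[0.5,0.11,-0.045,0,-0.214],[0.5,0.143,-0.061,0,-0.238]]' 40
python3 -m creep '[[0.5,0,0,0,-0.024],[0.5,0,0,0,-0.048],[0.5,0,0,0,-0.071],[0.5,0,0,0,-0.095],[0.5,0,0,0,-0.119],[0.5,0,0,0,-0.143],[0.5,0,0,0,-0.172],[0.5,0,0,0,-0.172],[0.5,0,0,0,-0.172],[0.5,0,0,0,-0.172]]' 40
python3 - <<'E'
from h import *
s=manip.get_state();print(s["position"],s["ee_rot"],s["qpos"].round(3))
w,x,y,z=s["ee_rot"];a=2*np.arctan2(y,x);print("toolx deg",np.degrees(a),"target",180-14.45)
W=eyes.get_image("wrist");p=pix("wrist","knob_grip");print(p,[onz(W,q,.1) for c,q in p],proj(W,[.5623,-.0055,.1]))
g=cv2.cvtColor(W["frame"],cv2.COLOR_RGB2BGR);cv2.imwrite("pics/w8.png",g)
E
```

```text
clock: 18.2
position: [0.5634, -0.0051, 0.2426]
ee_rot: [-0.0, 0.616, 0.788, -0.0]
contact_force: [0.2, -0.2, -0.8]
width: 0.0425
gripper_force: 0.0
clock: 19.2
position: [0.5625, -0.0056, 0.2429]
ee_rot: [-0.001, 0.127, 0.992, -0.0]
contact_force: [0.4, 0.5, 0.6]
width: 0.0429
gripper_force: 0.0
[ 0.56251745 -0.00560736  0.24288407] [-5.67417933e-04  1.26760616e-01  9.91933174e-01 -4.27310504e-05] [-0.134  0.262  1.543 -0.     1.338 -1.45 ]
toolx deg 165.43511661023905 target 165.55
[(0.83, [321.5, 230.0])] [array([ 0.56119128, -0.00643292,  0.1       ])] [np.float64(322.91544533131264), np.float64(230.96206012680915)]
```

View pics/w8.png

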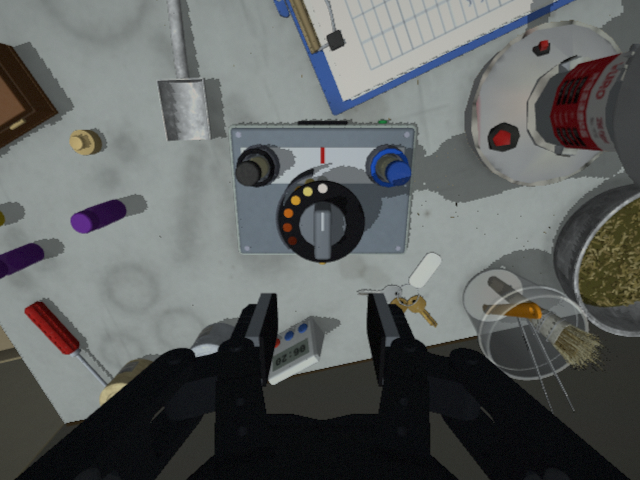

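Bar is aligned with the tool, knob at (322,225), white line at the red mark. I'll go down and grip.

```bash
python3 -m creep '[[0.5,0,0,0.08,0],[0.5,0,0,0.16,0],[0.5,0,0,0.22,0],[0.5,0,0,0.26,0],[0.5,0,0,0.277,0],[0.5,0,0,0.277,0],[0.3,0,0,0.277,0],[0,0,0,0.277,0],[0,0,0,0.277,0],[0,0,0,0.277,0]]' 90
python3 -m creep '[[0,0,0,0,0],[0,0,0,0,0]]' 90; python3 -c "
from rig import manip;s=manip.get_state();print(s['contact_force'],s['moment'],s['qpos'])"
```

```text
clock: 20.3
position: [0.5638, -0.0057, 0.1066]
ee_rot: [0.002, 0.126, 0.992, -0.0]
contact_force: [-0.4, -1.3, 5.5]
width: 0.0126
gripper_force: 88.6
clock: 20.5
position: [0.5638, -0.0057, 0.1066]
ee_rot: [0.002, 0.126, 0.992, -0.0]
contact_force: [-0.1, 0.5, 5.4]
width: 0.0123
gripper_force: 88.6
[-0.13071189  0.54433272  5.42998383] [ 0.0153331   0.09834365 -0.01993152] [-1.33490798e-01  3.74040060e-01  1.74345815e+00 -7.82772855e-06
  1.02065920e+00 -1.45098655e+00]
```

```bash
M='from rig import manip;import numpy as np;s=manip.get_state();print("MOM",s["moment"].round(3),"yaw",(165.55-np.degrees(2*np.arctan2(s["ee_rot"][2],s["ee_rot"][1]))).round(2))'
python3 -m creep '[[0,0,0,-0.001,0.008],[0,0,0,-0.002,0.016],[0,0,0,-0.002,0.025],[0,0,0,-0.002,0.034],[0,0,0,-0.002,0.042],[0,0,0,-0.002,0.05],[0,0,0,-0.002,0.05]]' 90; python3 -c "$M"
python3 -m creep '[[0,0,0,0,0.008],[0,0,0,0,0.008]]' 90; python3 -c "$M"
python3 -m creep '[[0,0,0,0,0.008],[0,0,0,0,0.014],[0,0,0,0,0.014]]' 90; python3 -c "$M"
python3 -m creep '[[0,0,0,0,0.008],[0,0,0,0,0.016],[0,0,0,0,0.024],[0,0,0,0,0.032],[0,0,0,0,0.04],[0,0,0,0,0.048],[0,0,0,0,0.048]]' 90; python3 -c "$M"
```

```text
clock: 21.2
position: [0.5636, -0.0063, 0.1067]
ee_rot: [0.001, 0.28, 0.96, -0.0]
contact_force: [0.8, -2.3, 1.9]
width: 0.0127
gripper_force: 88.3
MOM [-0.353 -0.155  0.151] yaw 18.01
clock: 21.4
position: [0.5635, -0.0064, 0.1067]
ee_rot: [0.001, 0.303, 0.953, -0.0]
contact_force: [0.8, -3.2, 2.5]
width: 0.0127
gripper_force: 88.3
MOM [-0.495 -0.146  0.185] yaw 20.85
clock: 21.7
position: [0.5634, -0.0065, 0.1067]
ee_rot: [0.001, 0.344, 0.939, -0.001]
contact_force: [0.2, -3.2, 3.9]
width: 0.0128
gripper_force: 88.5
MOM [-0.626 -0.106  0.35 ] yaw 25.84
clock: 22.4
position: [0.5629, -0.0069, 0.1067]
ee_rot: [0.001, 0.482, 0.876, -0.001]
contact_force: [-0.2, -5.1, 5.7]
width: 0.0125
gripper_force: 88.8
MOM [-0.861 -0.01   0.188] yaw 43.15
```

```bash
M='from rig import manip;import numpy as np;s=manip.get_state();print("MOM",s["moment"].round(3),"yaw",(165.55-np.degrees(2*np.arctan2(s["ee_rot"][2],s["ee_rot"][1]))).round(2))'
python3 -m creep '[[0,0,0,0,0.009],[0,0,0,0,0.009]]' 90 | grep -E 'force'; python3 -c "$M"
python3 -m creep '[[0,0,0,0,0.01],[0,0,0,0,0.01]]' 90| grep -E 'force'; python3 -c "$M"
python3 -m creep '[[0,0,0,0,0.01],[0,0,0,0,0.02],[0,0,0,0,0.03],[0,0,0,0,0.04],[0,0,0,0,0.05],[0,0,0,0,0.05]]' 90| grep -E 'force'; python3 -c "$M"
python3 -m creep '[[0,0,0,0,0.006],[0,0,0,0,0.006]]' 90| grep -E 'force'; python3 -c "$M"
```

```text
contact_force: [-1.2, -5.3, 4.5]
gripper_force: 88.8
MOM [-0.887  0.025  0.139] yaw 46.4
contact_force: [-0.7, -5.0, 5.8]
gripper_force: 88.8
MOM [-0.891  0.079  0.358] yaw 49.97
contact_force: [-2.3, -6.2, 5.6]
gripper_force: 89.0
MOM [-0.962  0.274  0.193] yaw 67.98
contact_force: [-1.8, -6.4, 7.0]
gripper_force: 89.0
MOM [-1.08   0.264  0.2  ] yaw 70.12
```

```bash
M='from rig import manip;import numpy as np;s=manip.get_state();print("MOM",s["moment"].round(3),"yaw",(165.55-np.degrees(2*np.arctan2(s["ee_rot"][2],s["ee_rot"][1]))).round(2))'
python3 -m creep '[[0,0,0,0,0.003],[0,0,0,0,0.003],[0,0,0,0,0.003]]' 90| grep -E 'force'; python3 -c "$M"
python3 -m creep '[[0,0,0,0,0.002],[0,0,0,0,0.002],[0,0,0,0,0.002]]' 90| grep -E 'force'; python3 -c "$M"
```

```text
contact_force: [-2.5, -6.9, 7.2]
gripper_force: 88.9
MOM [-0.996  0.314  0.15 ] yaw 71.17
contact_force: [-3.2, -6.6, 6.8]
gripper_force: 89.0
MOM [-1.011  0.298  0.162] yaw 71.89
```

```bash
M='from rig import manip;import numpy as np;s=manip.get_state();print("MOM",s["moment"].round(3),"yaw",(165.55-np.degrees(2*np.arctan2(s["ee_rot"][2],s["ee_rot"][1]))).round(2))'
python3 -m creep '[[0,0,0,0,0.002],[0,0,0,0,0.002],[0,0,0,0,0.002]]' 90| grep -E 'force'; python3 -c "$M"
python3 - <<'E'
from h import *
S=eyes.get_image("scene");D=eyes.get_image("side");W=eyes.get_image("wrist")
def crop(I,c,w,f):
    x,y=int(c[0]),int(c[1]);x=min(max(x,w),639-w);y=min(max(y,w),479-w);return cv2.resize(I["frame"][y-w:y+w,x-w:x+w,::-1],(f,f),interpolation=cv2.INTER_CUBIC)
c=[.5623,-.0055,.06]
cv2.imwrite("pics/c9.png",np.hstack([crop(W,(320,220),160,400),crop(D,proj(D,c),45,400)]))
a=np.radians(-14.45);X=[.5623-.032*np.cos(a),-.0055-.032*np.sin(a),.078]
for n,I in(("wrist",W),("side",D),("scene",S)):print(n,pix(n,"third_standard"),np.round(proj(I,X),1))
E
```

```text
contact_force: [-2.4, -7.6, 6.7]
gripper_force: 89.0
MOM [-0.965  0.286  0.297] yaw 72.58
wrist [(0.93, [260.6, 279.1])] [262.2 275.6]
side [(0.87, [290.8, 243.1]), (0.67, [288.4, 278.5])] [295.6 242.9]
scene [(0.86, [315.3, 271.2]), (0.22, [306.9, 283.5])] [315.4 272.5]
```

View pics/c9.png

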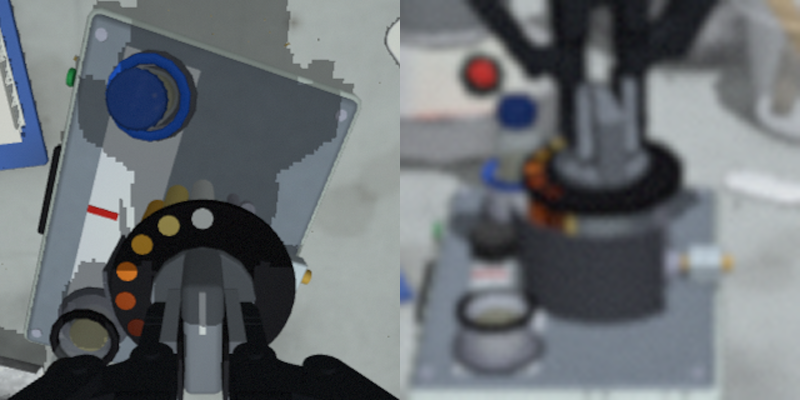

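The side view shows the black cap above its socket, with glass between. The torque jumped from 0.16 to 0.30 N·m at 72°, which is the third click. I'll check the dot angle and the vials numerically.

```bash
python3 - <<'E'
from h import *
from scipy.optimize import least_squares
W=eyes.get_image("wrist")
print("mark obs (241.6,229.6) pred",np.round(proj(W,[.5623-.055*np.cos(-.252),-.0055+.055*np.sin(.252),.02]),1))
P=[(160+x/1.25,60+y/1.25) for x,y in((203,218),(169,226),(142,244),(127,271),(125.5,300))]
X=np.array([onz(W,p,.078)[:2] for p in P])
def f(q):
    k=np.arange(5);a=np.pi+q[2]+.4189*k
    return (X-np.c_[q[0]+.032*np.cos(a),q[1]+.032*np.sin(a)]).ravel()
r=least_squares(f,[.5623,-.0055,-1.5]);print(r.x,"res",np.abs(r.fun).max(),"knob deg",np.degrees(-.252-r.x[2]))
m=onz(W,(241.6,229.6),.02)[:2];d=m-r.x[:2];print("mark",m,"bearing yaw",np.degrees(np.arctan2(-d[1],-d[0])),"knob rel mark",np.degrees(np.arctan2(-d[1],-d[0])-r.x[2]))
for n in("side","scene"):
    I=eyes.get_image(n);print(n,pix(n,"black_vial"),np.round(proj(I,[.503,-.0565,.0225]),1),[q for q in pix(n,"blue_vial")],np.round(proj(I,[.535,.068,.0225]),1))
s=manip.get_state();print(s["clock"],s["moment"],s["contact_force"])
E
```

```text
mark obs (241.6,229.6) pred [243.2 228.6]
[ 0.56192817 -0.00638925 -1.51750597] res 0.00030857308015709226 knob deg 72.50815084044821
mark [0.5079865  0.00750336] bearing yaw -14.44258694221868 knob rel mark 72.50410033552627
side [(0.53, [285.2, 279.8]), (0.21, [405.0, 308.2])] [288.1 283. ] [(0.82, [311.0, 411.1]), (0.75, [339.8, 397.4]), (0.67, [311.7, 348.1]), (0.53, [292.4, 252.6])] [293.  251.4]
scene [(0.62, [344.9, 279.8]), (0.46, [342.1, 278.9])] [340.3 280. ] [(0.73, [402.3, 216.9]), (0.56, [302.6, 310.4]), (0.56, [378.8, 216.5]), (0.52, [373.0, 243.9])] [297.7 311.4]
25.15 [-1.0120451   0.31943105  0.27125855] [-2.68786622 -6.07313403  6.23313043]
```

```bash
python3 -c "
from rig import manip;print(manip.sign_off())"
```

```text
the job is handed in; nothing more can be done
None
```

The job is handed in: the blue and black vials are seated in their matching sockets, and the gripper is holding the knob at the third stop, measured at 72.5° against a nominal 72°, with all three clicks felt.

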